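# Test a belt tensioner spring and log its deflection

### The job

Check the belt tensioner on its test plate: push the roller of the sprung arm gently sideways, round the pivot, with a steady force of 16 N (14.5 to 17.5 N, never above 19 N) and hold it still there for a second, so that the arm carries the loose drag pointer along the scale; then ease the arm back to its rest without letting it snap. Finally slide the marker on the outer track from its parking place until its needle is in line with the drag pointer, which only the arm may move, let go, and leave the things round about undisturbed.

Things in the scene. Friction and masses are not known exactly. Their poses are not given: they have to be found in the camera images.
- tester: Fixed grey test plate, 270 x 290 x 8 mm, flat on the bench: x -212 to +57 mm, y -165 to +125 mm in its own frame (x away from the robot at yaw 0). Origin on the bench, on the vertical pivot axis (centre of the round spring box, 60 mm across, top 57 mm up). Arm, pointer and marker at joint value q all point in direction pi - 0.45 + q from plate x (counterclockwise from above): equal values are in line.
- scale_zero (a point): Zero line of the flat scale that faces up on the plate, 9 mm above the bench, 144 mm from the pivot. The scale band runs 126 to 162 mm from the pivot, with a division every 0.05 rad from 0 to 1.00 and a longer line at every fifth.
- tension_arm (a joint): Angle of the sprung aluminium arm (rad): 0 at rest on its stop, pushed counterclockwise to at most 0.95. Bar 14 mm wide, 17 to 27 mm above the bench, ends 120 mm from the pivot. Push at the roller starts at about 2 to 12 N and grows about 18 N per rad; the preload varies unseen, so only felt force tells where 16 N is (about 0.2 to 0.8). Let go, it snaps back: a fault above 2 rad/s (0.22 m/s at the roller).
- roller (a point): Centre of the plain grey upright roller (slippery plastic), 110 mm from the pivot: 24 mm across, 30 to 66 mm above the bench (3 mm stud on top), this point at 48 mm. Push it from its clockwise side (robot's left at yaw 0) with closed fingers, tips 30 to 45 mm above the bench, over the arm bar and clear of the drag pointer. Site x points outward along the arm, y along the travel.
- pointer (a joint): Angle of the drag pointer (rad): thin dark steel needle under the arm, 4 mm wide, top 14 mm above the bench, tip 150 mm from the pivot. The arm pushes its peg (70 mm from the pivot, top 33 mm up); friction leaves it at the largest arm angle reached, same value as the arm's. Starts at 0.01 to 0.06. Fingers must not touch it.
- pointer_tip (a point): Tip of the drag pointer, 150 mm from the pivot, 13 mm above the bench. Site x points outward, y counterclockwise.
- marker (a joint): Angle of the marker (rad) on the outer track; range -0.05 to 1.18. It is parked past the end of the scale, at 1.00 to 1.12; friction holds it (about 2 N at the fin moves it).
- marker_fin (a point): Middle of the marker's upright dark steel fin, 187 mm from the pivot: 10 mm thick along the track, 20 mm radially, from 18 to 52 mm above the bench, this point at 36 mm. Its foot is 20 mm along the track, 26 mm radially, top at 18.5 mm. Site x points outward, y counterclockwise. The fin can be pinched or pushed.
- marker_tip (a point): Inner end of the marker's bright needle, 156 mm from the pivot, 13.5 mm above the bench: to be set in line with the drag pointer's tip (same direction from the pivot).
- coverslip_box: Bystander: small pale blue square box, 27 x 27 x 14 mm, loose on the test plate's rear right corner. Origin under its centre.
- objective_can: Bystander: black can with pale screw lid, 37 mm across, 64 mm tall, left of the plate. Origin under its centre.
- forceps: Bystander: steel forceps, 17 x 124 x 10 mm, lying to the right of the plate. Origin under its centre.
- beaker_100: Bystander: small glass beaker, 54 x 60 x 70 mm, far left. Origin under its centre.
- flask_100: Bystander: conical glass flask, 62 mm across, 102 mm tall, on the right. Origin under its centre.
- timer: Bystander: small pale timer, 62 x 66 x 21 mm, front right. Origin under its centre.

How it is judged (in metres and radians):
On the way, in this order (a step that is already met when the one before it is completed fails the run):
1. the fingers push the arm with 14.5 to 17.5 N and hold it still for half a second, with the drag pointer carried along (contact force between the fingers and tension_arm between 14.5 and 17.5 N and value of joint pointer above 0.1 rad and velocity of joint tension_arm between -0.05 and 0.05 rad/s), for 0.5 s.
2. the arm is back at its rest (below 0.05 rad) (value of joint tension_arm below 0.05 rad), for 0.2 s.
3. the marker's needle is in line with the drag pointer within 5 mm (y of marker_tip in the frame of pointer_tip between -0.005 and 0.005 m), for 0.2 s.
At the end, for the whole second after the job is handed in: The arm is back at rest (below 0.05 rad), the drag pointer stands above 0.10 rad where the arm left it, the marker's needle is in line with the drag pointer's tip within 5 mm along the scale, and all is still (all of step 3 and value of joint tension_arm below 0.05 rad and value of joint pointer above 0.1 rad and velocity of joint each of tension_arm, marker below 0.05 rad/s and velocity of joint marker above -0.05 rad/s); the robot touches nothing.
It fails at once if the arm is pushed with more than 19 N (contact force between the fingers and tension_arm above 19 N).
It fails at once if the arm snaps back (faster than 2 rad/s) (velocity of joint tension_arm below -2 rad/s).
It fails at once if the fingers touch the drag pointer (contact force between the fingers and pointer above 0.5 N).
It fails at once if a loose bystander is moved by more than 30 mm (distance of any of coverslip_box, objective_can, forceps, beaker_100, flask_100, timer from where it was at the start of the episode above 0.03 m).
It also fails if it takes over 72 s, if anything falls off the work surface, if the arm or the gripper's body presses on something with over 40 N, if the wrist force passes 120 N, or if a joint passes its speed limit or range.

### The arm

A 7-joint arm with a two-finger parallel gripper is mounted at the origin on a cart in front of the work surface, level with it; the furniture and walls round the work are solid. World frame = base frame: x ahead of the robot, y to its left, z up, the work surface at z = 0. Lengths are in m, angles in degrees, forces in N, time in s.
With the tool pointing down it reaches from about 0.4 to 0.925 m from the base axis. Payload 4.1 kg.
Tool frame: the origin (TCP) lies midway between the tips of the shut fingers; the grasp point (between the pads) lies 19 mm behind it (env.hold_point_z is the distance from the TCP to the grasp point, in m); z points along the fingers, y is the direction in which the jaws open and shut (so a half turn about z gives the same grasp; the last joint's range is limited). The gripper opens to 85 mm and grips with 20 to 120 N. Pads are 22 mm wide; open, the fingers measure 114 mm over their backs; the gripper's body (76 mm by 85 mm) begins 54 mm behind the grasp point. The pads swing forward as they close: fully open they stand 13 mm farther back than shut.
Start: joints at [71.047, 22.827, 2.584, 88.041, -1.071, 69.15, -2.905], TCP at [0.149, -0.633, 0.231] pointing down, gripper open.
Joint ranges: [-161.44, 161.44], [-28.35, 127.94], [-78.24, 83.42], [0, 140.83], [-78.03, 258.03], [13.02, 114.36], [-168.23, 168.23]. Speed limits (degrees/s): [147.25, 147.25, 180, 180, 180, 180, 180].

### API

Orientations are given as [roll, pitch, yaw] about the fixed x, y, z axes, in that order (R = Rz(yaw) Ry(pitch) Rx(roll)).
In Python, from station import env gives the robot as it stands. The module is installed in compiled form; this text tells all that it offers.
- The arm moves only by the tool carry_out, never from a script. Its argument "increments" is a list of rows, each a list of 3 entries, a list of its own where there are three numbers: the turn, a rotation vector about the tool's x, y, z in degrees, then the shift along the tool's x, y, z in mm, then the closure, from 0 (fully open) to 1 (shut). In form: [[[ax, ay, az], [tx, ty, tz], claw], ...]. A call has 1 to 12 rows; each row shifts and turns the commanded pose from where the row before left it, along the tool's axes as they then stand; what a row does not reach is not made up. A row lasts 1/8 s, in which the tool goes at most 62.5 mm and 10.7 degrees, less where a joint would pass 70% of its speed; a pose out of reach is approached as far as the arm can. A call is refused whole if a number of a shift passes 62.5 or a number of a turn 10.7, either way. A call with a gripper value outside its range is refused whole. The fingers move at their own pace and stop on an object; "force" is the grip in N (left out, the last holds). Time passes only in rows, so rows that do not move let the fingers close. It gives the time, the measured TCP pose, the force and the opening at its end, in the units of the state.
- env.get_state(): the state, without advancing time (a new reading comes with each control period).
- env.get_image(name): name is "side" or "top" or "wrist"; returns a dict with "color" (420x560x3 uint8, blue, green, red), "vertical_fov" (degrees; the focal length in pixels is half the picture's height over the tangent of half this angle, whatever the lens; pixels are square), "cx", "cy" (the principal point, pixels), "rvec" (rotation vector, rad) and "tvec" (3), from world to camera coordinates, as OpenCV has them. Camera axes: x right, y down, z forward; pixel columns grow to the right and rows downward; lengths in m; the calibration is good to about 2 mm. The wrist camera is an equidistant fisheye: a pixel r from the principal point sees the ray r / f radians off the axis. A picture is of the moment at which its call begins. There is no depth.
- env.job_done(): hands the job in, once; it reports no verdict.
The state is a dict: "time_s": time; "joint_pos": joint angles; "joint_vel": joint speeds; "effort": joint torques, N m; "position": TCP position; "tool_rot": TCP orientation; "wrist_force": force on the tool from outside, world axes, zero at the start; "torque": the same for the moment, N m; "grip_width": opening from 0.0 (shut) to 1.0 (fully open).
Only numpy, scipy, OpenCV 4.12 (cv2) and the standard library are available. Lean on these libraries where they do the work, as an engineer would, in place of code of your own. Each camera call takes 0.05 s, during which the arm holds its last target. There are 200 camera calls.

## Working session

There is one attempt and no reset: what is moved stays moved. The work goes in short steps, Python scripts to look and compute and a tool call to move; the robot and the scene stay as the last step left them, time stands still between calls to the robot, and variables do not carry over. Pictures are saved under pics/ and viewed, about 8 in all and at most 12, crops included, and the job is handed in when it is done.

Besides the shell and the picture viewer there is one more tool, called after ">>>" as name([rows], argument=value, ...), one row to a line, values as JSON. carry_out: Moves the arm, as the interface text tells. Its arguments: {"type":"object","properties":{"increments":{"type":"array"},"force":{"type":"number"}},"required":["increments"]}

```bash
mkdir -p pics; cat > h.py <<'E'
import numpy as np, cv2
from station import env
def cam(n):
    d=env.get_image(n); R=cv2.Rodrigues(np.array(d['rvec'],float))[0]; t=np.array(d['tvec'],float).ravel()
    f=d['color'].shape[0]/2/np.tan(np.radians(d['vertical_fov'])/2)
    return d,R,t,f
def ray(c,u,v,n):
    d,R,t,f=c; x=np.array([(u-d['cx'])/f,(v-d['cy'])/f,1.])
    if n=='wrist':
        r=np.hypot(x[0],x[1]); x=np.array([x[0]/r*np.sin(r),x[1]/r*np.sin(r),np.cos(r)]) if r>1e-9 else np.array([0,0,1.])
    return -R.T@t, R.T@x
def onz(c,u,v,z,n):
    o,w=ray(c,u,v,n); return o+w*(z-o[2])/w[2]
def proj(c,p,n):
    d,R,t,f=c; q=R@np.array(p,float)+t
    if n=='wrist':
        s=np.hypot(q[0],q[1]); th=np.arctan2(s,q[2]); return d['cx']+f*th*q[0]/s, d['cy']+f*th*q[1]/s
    return d['cx']+f*q[0]/q[2], d['cy']+f*q[1]/q[2]
E
python3 - <<'E'
from h import *
for n in ('top','side'):
    c=cam(n); cv2.imwrite(f'pics/{n}0.png',c[0]['color']); print(n,-c[1].T@c[2],c[3],c[1][2])
print(env.get_state())
E
```

```text
top [ 0.35414317 -0.02630421  1.57454453] 485.6562978281887 [ 0.15009899  0.01162686 -0.9886026 ]
side [ 0.04984829 -1.04842191  0.9237241 ] 538.8615250669059 [ 0.36069378  0.70907224 -0.60590144]
{'time_s': 0.1, 'joint_pos': array([71.0462766 , 22.86684627,  2.580814  , 88.10579942, -1.07083356,
       69.1506099 , -2.90412417]), 'joint_vel': array([ 0.06747363, -0.17472772, -0.06242805, -0.14410908, -0.04013394,
       -0.01363377, -0.01374499]), 'effort': array([ 3.51675255e-03, -4.76260865e+01,  1.37012545e+00, -2.54948884e+01,
        1.20400364e-02,  5.06504221e-03,  1.26762345e-05]), 'position': array([ 0.14921557, -0.63206394,  0.2303859 ]), 'tool_rot': array([-1.79901171e+02,  7.56321166e-03,  1.32884794e+01]), 'wrist_force': array([-0.62601349, -0.04612019, -0.41647822]), 'torque': array([ 0.03466037, -0.01816806,  0.04639853]), 'grip_width': 0.9941378292176268}
```

View pics/top0.png

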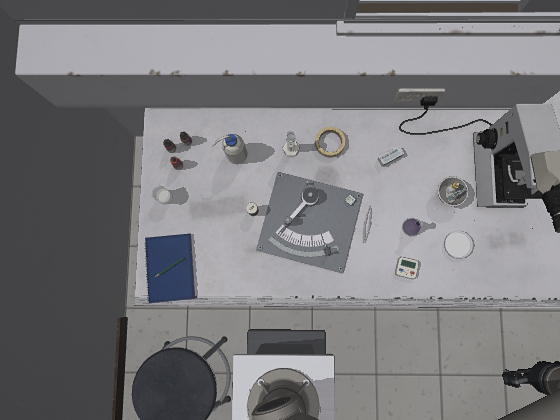

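View pics/side0.png

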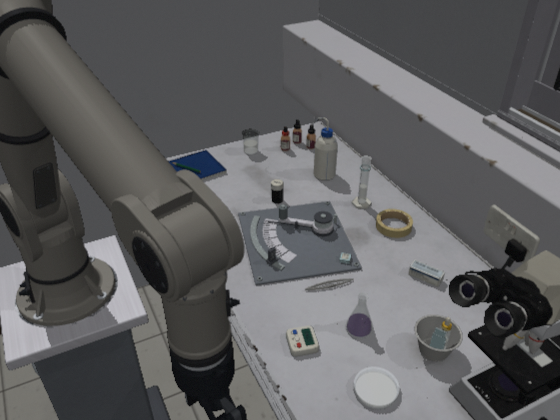

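The top view shows the plate with pivot near (311,196), roller near (288,219), marker near (333,250). The plate yaw is about -14°. The can at (252,208) sits left of the plate. Next I'll fit the plate.

```bash
cat >> h.py <<'E'
def pl(P,p,z):
    x0,y0,a=P; return np.array([x0+np.cos(a)*p[0]-np.sin(a)*p[1], y0+np.sin(a)*p[0]+np.cos(a)*p[1], z])
def pol(P,r,q,z):
    b=np.pi-.45+q; return pl(P,(r*np.cos(b),r*np.sin(b)),z)
E
python3 - <<'E'
from h import *
c=cam('top'); im=c[0]['color']; 
hsv=cv2.cvtColor(im,cv2.COLOR_BGR2HSV)
print(im[185,290],im[240,275],im[262,330],im[215,330],im[150,220])
g=im.max(2); m=((g<150)).astype(np.uint8)
roi=np.zeros_like(m); roi[165:280,250:370]=1; m*=roi
m=cv2.morphologyEx(m,cv2.MORPH_OPEN,np.ones((5,5)))
cs=cv2.findContours(m,0,2)[0]; k=max(cs,key=cv2.contourArea)
r=cv2.minAreaRect(cv2.convexHull(k)); b=cv2.boxPoints(r); print(r,b)
W=np.array([onz(c,u,v,.008,'top')[:2] for u,v in b]); print(W, np.linalg.norm(np.roll(W,1,0)-W,axis=1))
ctr=W.mean(0)
best=None
for i in range(4):
    e=W[(i+1)%4]-W[i]
    if .28<np.linalg.norm(e): 
        a=np.arctan2(e[1],e[0])-np.pi/2
        a=(a+np.pi/2)%np.pi-np.pi/2
        print(np.degrees(a)); best=a
a=best; o=ctr-np.array([[np.cos(a),-np.sin(a)],[np.sin(a),np.cos(a)]])@np.array([-.0775,-.02])
P=(o[0],o[1],a); print('P',P)
s=6; x0,y0=245,165; cr=cv2.resize(im[165:285,245:375],None,fx=s,fy=s,interpolation=cv2.INTER_CUBIC)
for p in [pol(P,0,0,.057),pol(P,.11,0,.066),pol(P,.15,.03,.013),pol(P,.187,1.06,.052),pol(P,.144,0,.009),pol(P,.144,1,.009)]+[pl(P,q,.008) for q in((-.212,-.165),(.057,-.165),(.057,.125),(-.212,.125))]:
    u,v=proj(c,p,'top'); cv2.circle(cr,(int((u-x0+.5)*s),int((v-y0+.5)*s)),4,(0,0,255),1); print(np.round(p,4),round(u,1),round(v,1))
cv2.imwrite('pics/c1.png',cr[:600])
E
```

```text
[121 115 112] [173 171 168] [122 116 115] [126 120 117] [176 172 175]
((305.1497497558594, 220.77957153320312), (100.63581085205078, 82.88920593261719), 14.534454345703125) [[246.04114 248.26994]
 [266.8432  168.03343]
 [364.25836 193.2892 ]
 [343.4563  273.5257 ]]
[[ 0.48390962  0.12217339]
 [ 0.7504419   0.05825943]
 [ 0.66662473 -0.26247545]
 [ 0.40475363 -0.19144519]] [0.32345369 0.2740884  0.33150593 0.27133332]
-14.64549121091216
-14.165360201094458
P (np.float64(0.6564703896586694), np.float64(-0.06794598139368949), np.float64(-0.24723217524006436))
[ 0.6565 -0.0679  0.057 ] 305.3 193.2
[0.5721 0.0027 0.066 ] 282.9 218.9
[0.5386 0.0249 0.013 ] 276.2 231.4
[ 0.4816 -0.1343  0.052 ] 326.4 248.3
[0.5461 0.0245 0.009 ] 276.4 229.3
[ 0.519  -0.1109  0.009 ] 318.2 237.8
[ 0.4105 -0.176   0.008 ] 338.6 271.7
[ 0.6714 -0.2419  0.008 ] 357.9 191.8
[0.7423 0.0393 0.008 ] 272.5 170.4
[0.4815 0.1051 0.008 ] 251.3 249.0
```

View pics/c1.png

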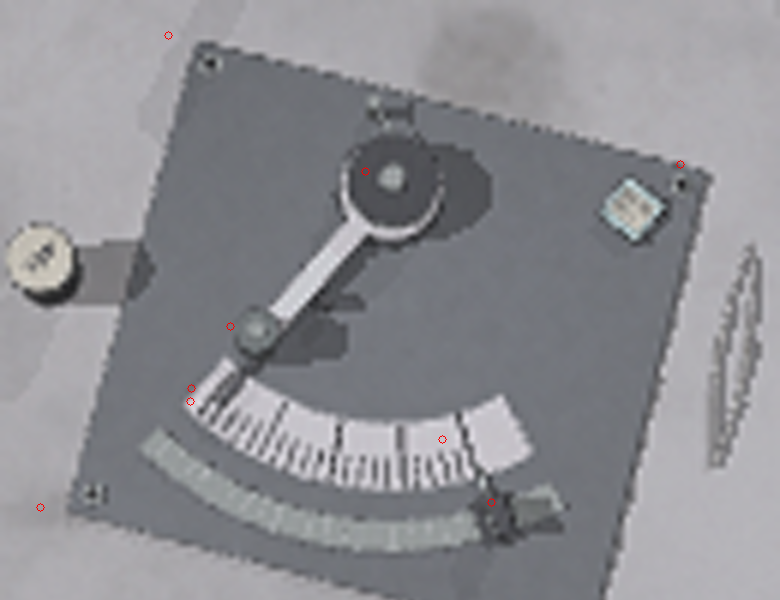

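The crop shows true corners at crop pixels (203,42), (711,176) and (72,512). The contour had been spoilt by the can's shadow. I'll refit from the corners, the hub (392,180) and the roller (257,330).

```bash
python3 - <<'E'
from h import *
from scipy.optimize import least_squares
c=cam('top')
F=lambda u,v,z: onz(c,u/6-.5+245,v/6-.5+165,z,'top')
obs=[((.057,.125),.008,203,42),((.057,-.165),.008,711,176),((-.212,.125),.008,72,512),((0,0),.057,391,178)]
W=[F(u,v,z) for _,z,u,v in obs]
r=least_squares(lambda P:np.concatenate([(pl(P,o[0],0)-w)[:2] for o,w in zip(obs,W)]),[.65,-.08,-.25])
P=r.x; print(P,np.degrees(P[2]),np.round(r.fun*1000,1))
def q(w,a=0): 
    d=w[:2]-P[:2]; return np.hypot(*d), (np.arctan2(d[1],d[0])-P[2]-np.pi+.45+np.pi)%(2*np.pi)-np.pi
w=F(257,326,.066); print('roller',w,q(w))
w=F(495,500,.052); print('fin',w,q(w))
w=F(489,486,.0135); print('mk tip',w,q(w))
b=P[2]+np.pi-.45
print('roller pred',pol(P,.11,0,.048),'arm dir deg',np.degrees(b),'push dir deg',np.degrees(b)+90)
np.save('P.npy',P)
print(F(42,255,.064)[:2],'can',F(632,208,.022)[:2],'box')
E
```

```text
[ 0.65229004 -0.08469103 -0.25611494] -14.674305391649524 [ 0.3  1.7  0.8 -0.4 -0.2  1.7 -1.  -3. ]
roller [ 0.57232838 -0.01128109  0.066     ] (np.float64(0.10854900239968353), np.float64(-0.03659123528664754))
fin [ 0.4830726  -0.13613816  0.052     ] (np.float64(0.17686534062931403), np.float64(1.0012645798099449))
mk tip [ 0.49383407 -0.13574487  0.0135    ] (np.float64(0.16647759548993618), np.float64(1.0178084063588502))
roller pred [ 0.5685923  -0.01331395  0.048     ] arm dir deg 139.5425938274634 push dir deg 229.5425938274634
[0.60979739 0.10210358] can [ 0.64419562 -0.21328853] box
```

>>> carry_out([
  [[0, 0, 0], [40, -36, 0], 1],
  [[0, 0, 0], [40, -36, 0], 1],
  [[0, 0, 0], [40, -36, 0], 1],
  [[0, 0, 0], [40, -36, 0], 1],
  [[0, 0, 0], [40, -36, 0], 1],
  [[0, 0, 0], [40, -36, 0], 1],
  [[0, 0, 0], [40, -36, 0], 1],
  [[0, 0, 0], [40, -36, 0], 1],
  [[0, 0, 0], [40, -36, 0], 1],
  [[0, 0, 0], [40, -36, 0], 1],
  [[0, 0, 0], [40, -36, 0], 1],
  [[0, 0, 0], [40, -36, 0], 1],
], force=40)

```text
time_s: 1.7
position: [0.5179, -0.1006, 0.2313]
tool_rot: [180.0, -0.0, 13.3]
wrist_force: [0.5, -0.3, 0.7]
grip_width: 0.003
```

>>> carry_out([
  [[0, 0, 0], [36, -33.6, 0], 1],
  [[0, 0, 0], [36, -33.6, 0], 1],
  [[0, 0, 0], [36, -33.6, 0], 1],
  [[0, 0, -9.05], [0, 0, 30], 1],
  [[0, 0, -9.05], [0, 0, 30], 1],
  [[0, 0, -9.05], [0, 0, 30], 1],
  [[0, 0, -9.05], [0, 0, 0], 1],
  [[0, 0, 0], [0, 0, 0], 1],
])

```text
time_s: 2.7
position: [0.5989, 0.0209, 0.1407]
tool_rot: [-179.9, 0.0, 49.4]
wrist_force: [-0.1, -0.0, 1.1]
grip_width: -0.001
```

```bash
python3 - <<'E'
from h import *
P=np.load('P.npy'); c=cam('wrist'); im=c[0]['color'].copy(); print(env.get_state()['position'],env.get_state()['tool_rot'],-c[1].T@c[2],c[1][2],env.get_state()['joint_pos'])
for p in [pol(P,0,0,.057),pol(P,.11,0,.066),pol(P,.15,.03,.013),pol(P,.187,1.05,.052),pol(P,.126,0,.009),pol(P,.162,0,.009),pol(P,.126,1,.009),pol(P,.162,1,.009)]:
    u,v=proj(c,p,'wrist'); print(round(u,1),round(v,1)); cv2.circle(im,(int(u),int(v)),3,(0,0,255),1)
cv2.imwrite('pics/w1.png',im)
E
```

```text
[0.59932254 0.02087866 0.14128403] [-1.79999375e+02 -9.29324185e-03  4.93151305e+01] [0.64321489 0.07228643 0.28249196] [-0.17838123 -0.20737383 -0.96186082] [ 18.46294704  24.99009496 -31.83113469 100.11558623  15.03359106
  59.15925634 -59.42476076]
413.4 265.7
278.7 274.9
234.9 251.9
295.8 402.1
261.3 245.8
222.3 245.6
319.1 337.1
299.9 358.3
```

View pics/w1.png

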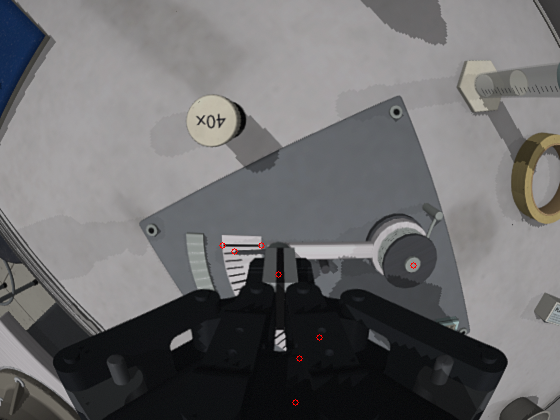

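>>> carry_out([
  [[0, 0, 0], [0, 0, 30], 1],
  [[0, 0, 0], [0, 0, 30], 1],
  [[0, 0, 0], [0, 0, 30], 1],
  [[0, 0, 0], [0, 0, 12], 1],
  [[0, 0, 0], [0, 0, 0], 1],
  [[0, 0, 0], [0, 0, 0], 1],
  [[0, 0, 0], [0, 0, 0], 1],
])

```text
time_s: 3.62
position: [0.6002, 0.0211, 0.0405]
tool_rot: [179.9, -0.1, 49.5]
wrist_force: [0.4, 0.2, 0.5]
grip_width: -0.001
```

```bash
cat > f.py <<'E'
from h import *
L=[]
for i in range(4):
    env.get_image('wrist'); s=env.get_state(); L.append(np.r_[s['wrist_force'],s['position'],s['tool_rot'],s['time_s']]); 
L=np.array(L); print(np.round(L[:,:3],2).tolist()); m=L.mean(0); print(np.round(m[:3],2),np.round(m[3:6],4),np.round(m[6:9],2),m[9])
np.save('last.npy',m)
E
python3 f.py; cp last.npy base.npy
```

```text
[[0.46, -0.56, 0.23], [0.09, 0.32, -0.17], [0.21, -0.26, 0.16], [-0.18, 0.28, -0.31]]
[ 0.14 -0.05 -0.02] [0.5997 0.021  0.0401] [ 1.7993e+02 -4.0000e-02  4.9470e+01] 3.75
```

>>> carry_out([
  [[0, 0, 0], [-5, 0, 0], 1],
  [[0, 0, 0], [-5, 0, 0], 1],
  [[0, 0, 0], [-5, 0, 0], 1],
  [[0, 0, 0], [-3, 0, 0], 1],
  [[0, 0, 0], [-2, 0, 0], 1],
  [[0, 0, 0], [-2, 0, 0], 1],
  [[0, 0, 0], [-2, 0, 0], 1],
  [[0, 0, 0], [-1, 0, 0], 1],
  [[0, 0, 0], [0, 0, 0], 1],
])

```text
time_s: 4.95
position: [0.5857, 0.005, 0.0402]
tool_rot: [179.9, -0.4, 49.6]
wrist_force: [5.3, 4.9, -2.6]
grip_width: 0.002
```

```bash
python3 f.py
```

```text
[[4.07, 4.22, -2.05], [5.92, 5.88, -2.92], [4.37, 4.38, -2.45], [3.94, 4.34, -1.38]]
[ 4.57  4.7  -2.2 ] [0.5857 0.005  0.0402] [179.88  -0.4   49.59] 5.075
```

>>> carry_out([
  [[0, 0, -1.7], [-3.3, -0.7, 0], 1],
  [[0, 0, -1.7], [-3.3, -0.7, 0], 1],
  [[0, 0, -1.7], [-3.3, -0.7, 0], 1],
  [[0, 0, -1.7], [-3.3, -0.7, 0], 1],
  [[0, 0, 0], [0, 0, 0], 1],
])

```text
time_s: 5.78
position: [0.5778, -0.001, 0.0411]
tool_rot: [179.7, -0.7, 56.5]
wrist_force: [8.3, 7.5, -3.4]
grip_width: -0.001
```

```bash
python3 f.py
```

```text
[[8.68, 9.24, -3.43], [9.4, 8.99, -2.99], [8.33, 8.81, -3.08], [8.17, 9.04, -3.34]]
[ 8.64  9.02 -3.21] [ 0.5778 -0.001   0.0411] [179.69  -0.73  56.47] 5.9
```

>>> carry_out([
  [[0, 0, -1.5], [-3, -0.7, 0], 1],
  [[0, 0, -1.5], [-3, -0.7, 0], 1],
  [[0, 0, -1.5], [-3, -0.7, 0], 1],
  [[0, 0, 0], [0, 0, 0], 1],
])

```text
time_s: 6.48
position: [0.5718, -0.0067, 0.0413]
tool_rot: [179.6, -0.8, 61.0]
wrist_force: [8.6, 10.4, -2.4]
grip_width: -0.001
```

```bash
python3 f.py
```

```text
[[9.45, 9.95, -3.24], [9.28, 9.4, -3.02], [8.73, 9.72, -2.0], [9.02, 9.19, -3.22]]
[ 9.12  9.57 -2.87] [ 0.5718 -0.0067  0.0413] [179.61  -0.79  61.  ] 6.6000000000000005
```

>>> carry_out([
  [[0, 0, -1.5], [-3, -0.7, 0], 1],
  [[0, 0, -1.5], [-3, -0.7, 0], 1],
  [[0, 0, -1.5], [-3, -0.7, 0], 1],
  [[0, 0, -1.5], [-3, -0.7, 0], 1],
  [[0, 0, 0], [0, 0, 0], 1],
])

```text
time_s: 7.3
position: [0.5644, -0.0149, 0.0415]
tool_rot: [179.5, -0.9, 67.0]
wrist_force: [9.0, 12.0, -3.8]
grip_width: -0.001
```

```bash
python3 f.py
```

```text
[[9.53, 10.79, -2.35], [8.93, 11.56, -1.37], [9.46, 11.8, -2.93], [9.36, 11.54, -2.76]]
[ 9.32 11.42 -2.35] [ 0.5644 -0.0149  0.0415] [179.49  -0.85  67.05] 7.425
```

>>> carry_out([
  [[0, 0, -1.5], [-3, -0.7, 0], 1],
  [[0, 0, -1.5], [-3, -0.7, 0], 1],
  [[0, 0, 0], [0, 0, 0], 1],
  [[0, 0, 0], [0, 0, 0], 1],
  [[0, 0, 0], [0, 0, 0], 1],
  [[0, 0, 0], [0, 0, 0], 1],
])

```text
time_s: 8.25
position: [0.561, -0.0193, 0.0416]
tool_rot: [179.4, -0.9, 70.1]
wrist_force: [9.6, 13.0, -3.8]
grip_width: 0.001
```

```bash
python3 f.py
```

```text
[[9.92, 12.49, -2.26], [9.25, 13.03, -2.5], [9.87, 12.62, -2.04], [9.17, 12.57, -2.68]]
[ 9.55 12.68 -2.37] [ 0.561  -0.0193  0.0416] [179.44  -0.87  70.07] 8.375
```

>>> carry_out([
  [[0, 0, 0], [0, 0, 0], 1],
  [[0, 0, 0], [0, 0, 0], 1],
  [[0, 0, 0], [0, 0, 0], 1],
  [[0, 0, 0], [0, 0, 0], 1],
  [[0, 0, 0], [0, 0, 0], 1],
  [[0, 0, 0], [0, 0, 0], 1],
  [[0, 0, 0], [0, 0, 0], 1],
  [[0, 0, 0], [0, 0, 0], 1],
  [[0, 0, 0], [0, 0, 0], 1],
  [[0, 0, 0], [0, 0, 0], 1],
])

```text
time_s: 9.7
position: [0.561, -0.0193, 0.0416]
tool_rot: [179.4, -0.9, 70.1]
wrist_force: [9.5, 12.2, -2.9]
grip_width: -0.003
```

```bash
python3 f.py; python3 - <<'E'
from h import *
c=cam('wrist'); cv2.imwrite('pics/w2.png',c[0]['color'])
E
```

```text
[[10.56, 12.34, -2.14], [9.51, 12.93, -2.83], [9.59, 12.19, -1.99], [10.08, 12.44, -1.85]]
[ 9.94 12.47 -2.2 ] [ 0.561  -0.0193  0.0416] [179.44  -0.87  70.07] 9.825
```

View pics/w2.png

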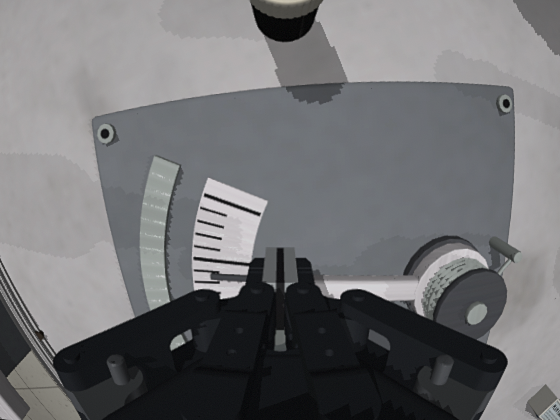

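>>> carry_out([
  [[0, 0, 1.5], [3, 0.7, 0], 1],
  [[0, 0, 1.5], [3, 0.7, 0], 1],
  [[0, 0, 1.5], [3, 0.7, 0], 1],
  [[0, 0, 1.5], [3, 0.7, 0], 1],
  [[0, 0, 1.5], [3, 0.7, 0], 1],
  [[0, 0, 1.5], [3, 0.7, 0], 1],
  [[0, 0, 1.5], [3, 0.7, 0], 1],
  [[0, 0, 1.5], [3, 0.7, 0], 1],
  [[0, 0, 1.5], [3, 0.7, 0], 1],
  [[0, 0, 1.7], [3, 0.7, 0], 1],
  [[0, 0, 1.7], [3, 0.7, 0], 1],
  [[0, 0, 1.7], [3, 0.7, 0], 1],
])

```text
time_s: 11.45
position: [0.5842, 0.0051, 0.0415]
tool_rot: [179.7, -0.7, 51.3]
wrist_force: [7.7, 8.4, 0.4]
grip_width: 0.001
```

>>> carry_out([
  [[0, 0, 1.7], [3, 0.7, 0], 1],
  [[0, 0, 0], [2, 0, 0], 1],
  [[0, 0, 0], [2, 0, 0], 1],
  [[0, 0, 0], [2, 0, 0], 1],
  [[0, 0, 0], [2, 0, 0], 1],
  [[0, 0, 0], [3, 0, 0], 1],
  [[0, 0, 0], [4, 0, 0], 1],
  [[0, 0, 0], [10, 0, 0], 1],
  [[0, 0, 0], [0, 0, 0], 1],
])

```text
time_s: 12.58
position: [0.5984, 0.0222, 0.0395]
tool_rot: [180.0, -0.1, 49.6]
wrist_force: [-0.9, 0.2, 0.7]
grip_width: -0.001
```

```bash
python3 f.py; python3 - <<'E'
from h import *
c=cam('wrist'); cv2.imwrite('pics/w3.png',c[0]['color'])
c=cam('top');cv2.imwrite('pics/t3.png',c[0]['color'])
E
```

```text
[[0.04, -0.11, -0.05], [0.21, 0.07, -0.7], [-0.11, -0.51, -0.47], [-0.04, -0.28, -0.72]]
[ 0.03 -0.21 -0.49] [0.5977 0.021  0.0392] [-1.800e+02  2.000e-02  4.951e+01] 12.7
```

View pics/w3.png

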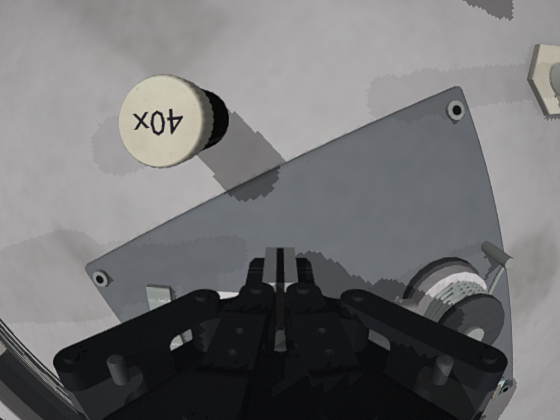

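>>> carry_out([
  [[0, 0, 0], [0, 0, -40], 1],
  [[0, 0, 0], [0, 0, -40], 1],
  [[0, 0, 0], [0, 0, -40], 1],
  [[0, 0, 0], [-34.2, 2.3, 0], 1],
  [[0, 0, 0], [-34.2, 2.3, 0], 1],
  [[0, 0, 0], [-34.2, 2.3, 0], 1],
  [[0, 0, 0], [-34.2, 2.3, 0], 1],
  [[0, 0, 0], [-34.2, 2.3, 0], 0.6],
  [[0, 0, 0], [-34.2, 2.3, 0], 0.6],
  [[0, 0, 8.1], [0, 0, 0], 0.6],
  [[0, 0, 8.1], [0, 0, 0], 0.6],
  [[0, 0, 8.1], [0, 0, 0], 0.6],
])

```text
time_s: 14.38
position: [0.4746, -0.1444, 0.1594]
tool_rot: [180.0, 0.0, 24.9]
wrist_force: [0.1, -0.2, -0.2]
grip_width: 0.403
```

>>> carry_out([
  [[0, 0, 8.1], [0, 0, 0], 0.6],
  [[0, 0, 0], [0, 0, 0], 0.6],
  [[0, 0, 0], [0, 0, 0], 0.6],
])

```text
time_s: 14.75
position: [0.4747, -0.1442, 0.1593]
tool_rot: [180.0, 0.0, 17.2]
wrist_force: [-0.5, -0.7, 0.6]
grip_width: 0.402
```

```bash
python3 - <<'E'
from h import *
P=np.load('P.npy'); s=env.get_state(); print(s['position'],s['tool_rot'],s['grip_width'],s['joint_pos'])
c=cam('wrist'); im=c[0]['color'].copy(); cv2.imwrite('pics/w4raw.png',im)
for p in [pol(P,0,0,.057),pol(P,.11,0,.066),pol(P,.15,.29,.013),pol(P,.187,1.03,.052),pol(P,.126,0,.009),pol(P,.162,0,.009),pol(P,.126,.5,.009),pol(P,.162,.5,.009),pol(P,.126,1,.009),pol(P,.162,1,.009)]:
    u,v=proj(c,p,'wrist'); print(round(u,1),round(v,1)); cv2.circle(im,(int(u),int(v)),3,(0,0,255),1)
cv2.imwrite('pics/w4.png',im)
E
```

```text
[ 0.47473702 -0.14417375  0.15931324] [1.79989180e+02 5.09766125e-03 1.71964533e+01] 0.40230891707926814 [ 34.40777394  12.48946995 -25.49411797 112.89720032   6.4636886
  55.96586604 -66.98900352]
273.0 -29.6
149.1 45.2
165.8 115.2
278.8 204.4
158.7 67.6
129.7 90.8
206.0 109.8
188.6 144.8
273.0 125.7
272.9 165.4
```

View pics/w4.png

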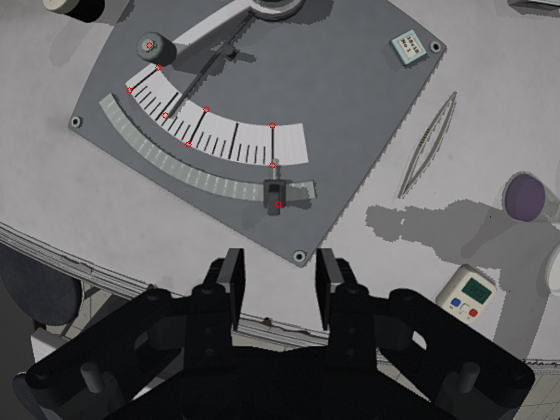

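The overlay matches the scale well: the pointer tip is near (166,115), so q≈0.29, and the marker needle is near (276,162), so q≈1.02. A zoom will give better values.

```bash
python3 - <<'E'
import cv2
im=cv2.imread('pics/w4raw.png')[60:220,110:300]
cv2.imwrite('pics/w4z.png',cv2.resize(im[:150],None,fx=4,fy=4,interpolation=cv2.INTER_CUBIC))
E
```

```text
(no output)
```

View pics/w4z.png

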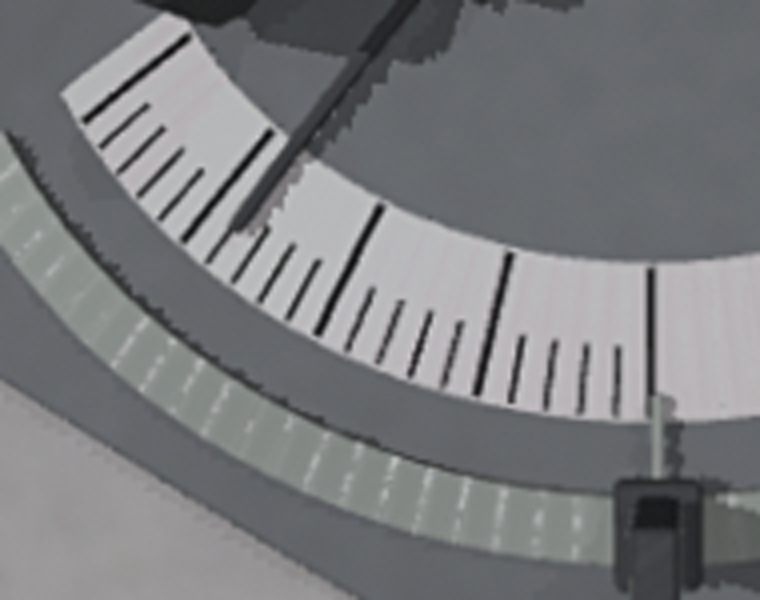

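```bash
python3 - <<'E'
from h import *
P=np.load('P.npy'); c=cam('wrist'); s=env.get_state()
def q(u,v,z):
    w=onz(c,110+(u+.5)/4-.5,60+(v+.5)/4-.5,z,'wrist'); d=w[:2]-P[:2]; return np.hypot(*d),(np.arctan2(d[1],d[0])-P[2]-np.pi+.45+np.pi)%(2*np.pi)-np.pi
print('ptr',q(236,226,.013),'mk',q(656,400,.0135),'line0',q(86,122,.009),'l.25',q(186,240,.009),'l.5',q(320,333,.009),'l1',q(651,408,.009))
qm=q(656,400,.0135)[1]
f=pol(P,.187,qm,.036); d=f-s['position']; a=np.radians(s['tool_rot'][2])
print(f,'tool', (d[0]*np.cos(a)+d[1]*np.sin(a))*1e3,(d[0]*np.sin(a)-d[1]*np.cos(a))*1e3, 'yaw want',(np.degrees(P[2]-.45+qm)+0), s['tool_rot'][2])
E
```

```text
ptr (np.float64(0.14891325018438895), np.float64(0.30865784154649756)) mk (np.float64(0.15610658354593102), np.float64(1.0049253733358219)) line0 (np.float64(0.16035311628796603), np.float64(0.0020651789249495067)) l.25 (np.float64(0.16006594621778258), np.float64(0.2507125121914129)) l.5 (np.float64(0.15989691501220699), np.float64(0.5007520610666578)) l1 (np.float64(0.15851537569517024), np.float64(0.9972650041759623))
[ 0.47357651 -0.13974076  0.036     ] tool 0.12691877436157242 -4.576460393583676 yaw want 17.12057644521462 17.15378208917659
```

>>> carry_out([
  [[0, 0, 0], [0, -4.5, 26], 0.6],
  [[0, 0, 0], [0, 0, 26], 0.6],
  [[0, 0, 0], [0, 0, 26], 0.6],
  [[0, 0, 0], [0, 0, 26], 0.6],
  [[0, 0, 0], [0, 0, 20], 0.6],
  [[0, 0, 0], [0, 0, 6], 0.6],
  [[0, 0, 0], [0, 0, 0], 0.6],
  [[0, 0, 0], [0, 0, 0], 0.9],
  [[0, 0, 0], [0, 0, 0], 0.9],
  [[0, 0, 0], [0, 0, 0], 1],
  [[0, 0, 0], [0, 0, 0], 1],
  [[0, 0, 0], [0, 0, 0], 1],
], force=20)

```text
time_s: 16.35
position: [0.4743, -0.14, 0.0301]
tool_rot: [179.9, -0.1, 17.1]
wrist_force: [-1.2, 0.9, 6.9]
grip_width: 0.113
```

>>> carry_out([
  [[0, 0, 3.333], [0.32, -10.88, 0], 1],
  [[0, 0, 3.333], [0.32, -10.88, 0], 1],
  [[0, 0, 3.333], [0.32, -10.88, 0], 1],
  [[0, 0, 3.333], [0.32, -10.88, 0], 1],
  [[0, 0, 0], [0, 0, 0], 1],
])

```text
time_s: 16.98
position: [0.4658, -0.096, 0.0301]
tool_rot: [-180.0, -0.0, 3.8]
wrist_force: [-2.7, 2.9, 8.4]
grip_width: 0.114
```

```bash
python3 - <<'E'
from h import *
P=np.load('P.npy'); s=env.get_state(); d=s['position'][:2]-P[:2]
print(s['position'],s['tool_rot'],np.hypot(*d),(np.arctan2(d[1],d[0])-P[2]-np.pi+.45)%(2*np.pi),np.radians(s['tool_rot'][2])-P[2]+.45,s['wrist_force'])
E
```

```text
[ 0.46575096 -0.09597759  0.03009657] [-1.79995044e+02 -3.47670990e-03  3.80165541e+00] 0.1868802154921616 0.766546343841072 0.7724663484039309 [-2.68787764  2.87886255  8.35405195]
```

>>> carry_out([
  [[0, 0, 3.3], [0.31, -10.75, 0], 1],
  [[0, 0, 3.3], [0.31, -10.75, 0], 1],
  [[0, 0, 3.3], [0.31, -10.75, 0], 1],
  [[0, 0, 3.3], [0.31, -10.75, 0], 1],
  [[0, 0, 3.3], [0.31, -10.75, 0], 1],
  [[0, 0, 3.3], [0.31, -10.75, 0], 1],
  [[0, 0, 3.3], [0.31, -10.75, 0], 1],
  [[0, 0, 3.3], [0.31, -10.75, 0], 1],
  [[0, 0, 0], [0, 0, 0], 1],
  [[0, 0, 0], [0, 0, 0], 1],
])

```text
time_s: 18.23
position: [0.4795, -0.0111, 0.0301]
tool_rot: [-179.9, 0.1, -22.6]
wrist_force: [-3.7, 3.8, 9.8]
grip_width: 0.113
```

```bash
python3 - <<'E'
from h import *
P=np.load('P.npy'); s=env.get_state(); d=s['position'][:2]-P[:2]
print(s['position'],s['tool_rot'],np.hypot(*d),(np.arctan2(d[1],d[0])-P[2]-np.pi+.45)%(2*np.pi),np.radians(s['tool_rot'][2])-P[2]+.45,s['wrist_force'])
c=cam('wrist'); im=c[0]['color']; u,v=map(int,proj(c,pol(P,.153,.308,.013),'wrist')); print(u,v)
u0,v0=max(0,min(420,u-70)),max(0,min(320,v-50)); print(u0,v0)
cv2.imwrite('pics/w5.png',cv2.resize(im[v0:v0+100,u0:u0+140],None,fx=5,fy=5,interpolation=cv2.INTER_CUBIC))
E
```

```text
[ 0.47945538 -0.01108283  0.03009667] [-1.79932009e+02  5.86319020e-02 -2.26019778e+01] 0.1878562973053094 0.30349241423514056 0.31163601487413284 [-3.73887748  3.83347208  9.83775042]
279 186
209 136
```

View pics/w5.png

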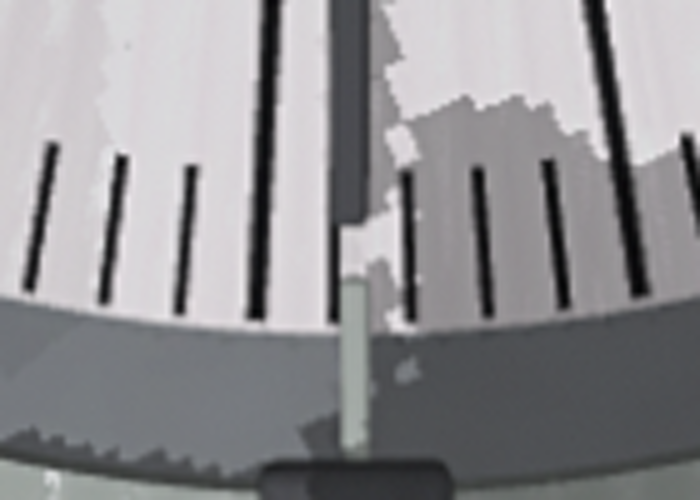

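The needle (crop x≈354) is within about 0.6 mm of the pointer (x≈348). Releasing now.

>>> carry_out([
  [[0, 0, 0], [0, 0, 0], 0.8],
  [[0, 0, 0], [0, 0, 0], 0.7],
  [[0, 0, 0], [0, 0, 0], 0.6],
  [[0, 0, 0], [0, 0, 0], 0.6],
  [[0, 0, 0], [0, 0, -15], 0.6],
  [[0, 0, 0], [0, 0, -30], 0.6],
  [[0, 0, 0], [0, 0, -40], 0.6],
  [[0, 0, 0], [0, 0, -40], 0.6],
  [[0, 0, 0], [0, 0, 0], 0.6],
  [[0, 0, 0], [0, 0, 0], 0.6],
])

```text
time_s: 19.52
position: [0.4793, -0.0131, 0.1544]
tool_rot: [180.0, -0.0, -22.6]
wrist_force: [-0.5, -0.9, -0.2]
grip_width: 0.4
```

```bash
python3 - <<'E'
from h import *
s=env.get_state(); print(s['position'],s['wrist_force'],s['grip_width'])
c=cam('wrist'); im=c[0]['color']; cv2.imwrite('pics/w6.png',cv2.resize(im[20:260,120:440],None,fx=2.5,fy=2.5,interpolation=cv2.INTER_CUBIC))
E
```

```text
[ 0.47927438 -0.01306752  0.1544178 ] [-0.48088456 -0.90700753 -0.19916974] 0.4004813551284758
```

View pics/w6.png

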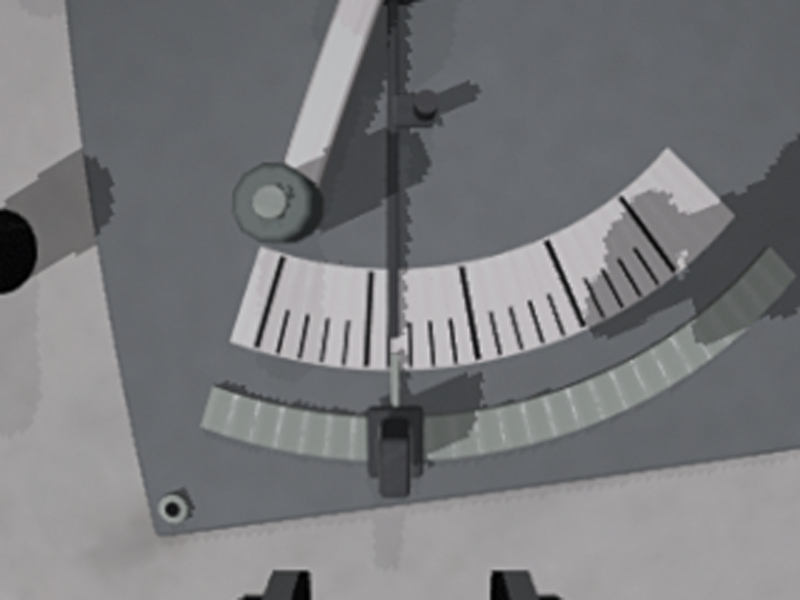

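The needle (395,355) is in line with the pointer tip (394,335), the arm is on its stop at the zero line, and nothing touches the gripper. Handing in.

```bash
python3 -c "
from station import env
print(env.job_done())"
```

```text
the job is handed in; nothing more can be done
None
```

I pushed the roller to about 16 N, held it there, eased the arm back to its stop, then pinched the marker's fin and slid it in line with the drag pointer. The job is handed in at about 19.6 s of the 72 s allowed, and no verdict was reported.

- **Push:** I held the tool still for about 1.9 s at a felt force of 15.9–16.1 N (average readings, with single readings scattering by about 0.5 N). The drag pointer ended at about 0.31 rad.
- **Return:** I eased the arm back at about 0.2 rad/s or slower by commanded motion. I did not measure the arm's own speed. The last picture shows it resting on its stop at the zero line.
- **Marker:** I slid it from about 1.00 rad. Just before release the needle was about 0.6 mm from the pointer. The picture after release shows them still in line, the gripper clear above, and the wrist force about 1 N, roughly the sensor's noise.
- **Bystanders:** I did not measure their positions afterwards. The tool did not go close to any of them.

No check disagreed. One reading stood out: about 7–10 N of upward wrist force while the fin was pinched, which vanished on release.

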